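Seat and hold the drill-guide plate on the album-board jig

ROBOT

A 6-joint arm with a two-finger parallel gripper is mounted at the origin on the work surface. World frame = base frame: x ahead of the robot, y to its left, z up, the work surface at z = 0. Lengths are in m, angles in rad, forces in N, time in s.
With the tool pointing down it reaches from about 0.3 to 0.85 m from the base axis. Payload 5.4 kg.
Tool frame: the origin (TCP) lies midway between the tips of the shut fingers; the grasp point (between the pads) lies grip_depth behind it (grip_depth is the distance from the TCP to the grasp point, in m); z points along the fingers, y is the direction in which the jaws open and shut (so a half turn about z gives the same grasp; the last joint's range is limited). The gripper opens to 85 mm and grips with 20 to 120 N. Pads are 22 mm wide; open, the fingers measure 114 mm over their backs; the gripper's body (76 mm by 85 mm) begins 54 mm behind the grasp point. The pads swing forward as they close: fully open they stand 13 mm farther back than shut.
Start: joints at [-1.346, 0.158, 1.597, -0, 1.386, -0.21], TCP at [0.242, -0.521, 0.231] pointing down, gripper open.
Joint ranges: [-2.91, 2.91], [-0.94, 2.29], [0.18, 2.7], [-1.29, 4.43], [0.17, 2.64], [-3, 3]. Speed limits (rad/s): [2.57, 2.57, 3.14, 3.14, 3.14, 3.14].

INTERFACE

Orientations are given as a unit quaternion [w, x, y, z].
In Python, from rig import * gives the robot as it stands.
- The arm moves only by the tool arm_command, never from a script. Its argument "steps" is a list that holds one entry, the list of rows, each a list of 6 numbers: the shift along the tool's x, y, z in m, then the turn, a rotation vector about the tool's x, y, z in rad. A call has 1 to 20 rows; each row shifts and turns the commanded pose from where the row before left it, along the tool's axes as they then stand; what a row does not reach is not made up. A row lasts 1/10 s, in which the tool goes at most 50 mm and 8.59 degrees, less where a joint would pass 70% of its speed; a pose out of reach is approached as far as the arm can. A call with a gripper value outside its range is refused whole. "claw" is the finger opening in m, from 0 to 0.0854, set as the call begins (left out, the last holds). The fingers move at their own pace and stop on an object; "force" is the grip in N (left out, the last holds). Time passes only in rows, so rows that do not move let the fingers close. It gives the time, the measured TCP pose, the force and the opening at its end, in the units of the state.
- state(): the state, without advancing time (a new reading comes with each control period).
- read_camera(name): name is "scene" or "top"; returns a dict with "color" (480x640x3 uint8, red, green, blue), "depth" (480x640 float32, m along the optical axis (not along the pixel's ray), 0 where there is no reading), "fx", "fy", "cx", "cy" (pixels), "k1" (the pictures are not rectified: a ray, as slopes to the right and down, at radius r is drawn at 1 + k1 r^2 times it, then the intrinsics apply), "xyz" and "attitude" of the camera in the world. Camera axes: x right, y down, z forward; pixel columns grow to the right and rows downward; lengths in m; the calibration is good to about 2 mm. A picture is of the moment at which its call begins.
- sign_off(): hands the job in, once; it reports no verdict.
The state is a dict: "t": time; "joint_positions": joint angles; "dq": joint speeds; "joint_torque": joint torques, N m; "eef_pos": TCP position; "tcp_rot": TCP orientation; "force": force on the tool from outside, world axes, zero at the start; "ft_torque": the same for the moment, N m; "gripper_width": opening from 0.0 (shut) to 1.0 (fully open).
Only numpy, scipy, OpenCV 4.12 (cv2) and the standard library are available. Lean on these libraries where they do the work, as an engineer would, in place of code of your own. Each camera call takes 0.05 s, during which the arm holds its last target.

TASK

Get the drilling jig ready for the next hole: slip the taller of the two steel spacer collars over the headed stud right down to the plywood, then slide the fork of the aluminium guide plate in under the stud's head, above the collar, until the socket under its nose drops over the dowel. Press the plate down by its handle, flat on boards and collar, with a push of about a kilo, and finish like that: keep hold of the handle and keep pressing, do not let go. Leave everything else on the bench where it is.

Things in the scene. Friction and masses are not known exactly. Their poses are not given: they have to be found in the camera images.
- jig: plywood drilling jig, 120 (x) by 245 (y) by 18 mm, screwed to the bench; origin under its centre, z up. On it, towards its own +y, lies a stack of grey cover boards (74 mm in x, 105 mm in y, from y 0 to y 105 mm; top 40 mm above the bench) against a low aluminium fence on the +x side and an end stop on the +y side (tops 30 mm above the bench). The dowel stands up through the boards; the headed stud stands on bare plywood at the -y end. Stud and dowel are 150 mm apart along y
- stud (a point): foot of the upright steel stud on the plywood (18 mm above the bench); axes as the jig's. The stud is 60 mm tall: foot 18 mm in diameter up to 10 mm, tapering to a neck 12 mm in diameter from 16 to 53 mm, then a head 18 mm in diameter (bevelled on top) from 53 to 60 mm
- dowel (a point): centre of the dowel where it comes out of the top of the boards (40 mm above the bench); axes as the jig's. Steel, 12 mm in diameter, standing 7 mm above the boards, bevelled nose
- guide_plate: aluminium drill-guide plate, 48 (x) by 190 (y) by 14 mm thick, about 0.4 kg, lying flat, right way up; origin at the centre of its underside, +y towards its nose, z up. The heel (-y end) is an open fork: a slot 15 mm wide running 40 mm in from the end. A round steel drill bush 4 mm high is on top at y +30 mm. In the jig it lies along the jig's y, nose over the dowel
- handle (a point): centre of the wooden bar handle on the guide plate, 39 mm above the plate's underside and 15 mm from its centre towards the heel; axes as the plate's. The bar is 18 mm wide (x), 50 mm long (y), 22 mm high, with its top 50 mm above the plate's underside and a 14 mm gap under it
- socket (a point): mouth of the blind round socket in the underside of the plate's nose, 14 mm in diameter with a bevelled mouth, 10 mm deep; it goes over the dowel. 75 mm from the plate's centre; axes as the plate's
- fork (a point): point on the underside, on the centre line of the fork slot, where the stud's neck stands when the plate is home (75 mm from the plate's centre, 20 mm in from the heel end)
- collar_tall_mid (a point): centre of the taller steel spacer collar: plain ring 34 mm outside, 21 mm bore, 22 mm tall, standing on the bench, bore upright; centre half-way up (11 mm)
- collar_short_mid (a point): centre of the shorter steel spacer collar, not needed: same 34 mm outside and 21 mm bore, only 12 mm tall; centre half-way up (6 mm)
- glue_jar: white plastic jar with lid, 68 mm across, 85 mm tall; origin at its underside, only a bystander
- brush_mug: white mug with paste brushes standing in it, 76 mm across, about 185 mm tall with the brushes; origin at its underside, only a bystander
- cordless_drill: black and grey battery drill lying on its side, about 255 x 210 mm, 62 mm high; origin at its underside, only a bystander
- pocket_album: finished blue album, 74 x 105 mm, 23 mm thick, lying flat; origin at its underside, only a bystander
- awl: wooden-handled awl, 145 mm long, lying down; origin at its underside, only a bystander
- bone_folder: cream flat strip, 22 x 155 mm, 5 mm thick; origin at its underside, only a bystander
- steel_rule: steel ruler, 310 x 28 mm, 4 mm thick; origin at its underside, only a bystander

How it is judged:
On the way, in this order (a step that is already met when the one before it is completed fails the run):
1. the taller collar is over the stud, down on the plywood (horizontal distance between collar_tall_mid and stud below 0.005 m and z of collar_tall_mid in the frame of stud below 0.0135 m and angle between collar_tall_mid's own z axis and vertical below 0.1 rad), for 0.2 s.
2. the plate's fork is round the stud's neck under its head and the socket has dropped over the dowel (horizontal distance between collar_tall_mid and stud below 0.005 m and z of collar_tall_mid in the frame of stud below 0.0135 m and horizontal distance between socket and dowel below 0.003 m and horizontal distance between fork and stud below 0.006 m and z of socket in the frame of dowel below 0.004 m), for 0.1 s.
At the end, for the whole second after the job is handed in: the taller collar stands on the plywood round the stud (5 mm); the plate's socket is on the dowel (3 mm) and its fork round the stud (5 mm), underside within 2 mm of the boards, flat within 0.025 rad, still; the fingers still hold it and press it on the boards or the collar with over 5 N (all of step 1 and horizontal distance between socket and dowel below 0.003 m and horizontal distance between fork and stud below 0.005 m and z of socket in the frame of dowel below 0.002 m and angle between guide_plate's own z axis and vertical below 0.025 rad and (contact force between guide_plate and jig above 5 N or contact force between guide_plate and collar_tall above 5 N) and contact force between the fingers and guide_plate above 3 N and linear speed of guide_plate below 0.01 m/s); the arm keeps its last pose, push and grip.
It fails at once if another thing on the bench was moved by more than 30 mm (distance of any of collar_short_mid, glue_jar, brush_mug, cordless_drill, pocket_album, awl, bone_folder, steel_rule from where it was at the start of the episode above 0.03 m).
It also fails if it takes over 64 s, if anything falls off the work surface, if the arm or the gripper's body presses on something with over 40 N, if the wrist force passes 120 N, or if a joint passes its speed limit or range.

## Working session

There is one attempt and no reset: what is moved stays moved. The work goes in short steps, Python scripts to look and compute and a tool call to move; the robot and the scene stay as the last step left them, time stands still between calls to the robot, and variables do not carry over. Pictures are saved under pics/ and viewed, and the job is handed in when it is done.

Besides the shell and the picture viewer there is one more tool, called as name(argument=value, ...) on one line, values as JSON. arm_command: Moves the arm, as the interface text tells. Its arguments: {"type":"object","properties":{"steps":{"type":"array"},"claw":{"type":"number"},"force":{"type":"number"}},"required":["steps"]}

```bash
mkdir -p pics; ls; python3 - <<'E'
from rig import *
import cv2, numpy as np
s=state(); print(s)
for n in ("scene","top"):
    c=read_camera(n); print(n,{k:c[k] for k in c if k not in("color","depth")}, (c["depth"]>0).mean())
    cv2.imwrite(f"pics/{n}0.png",c["color"][:,:,::-1]); np.savez(f"{n}0.npz",**c)
E
```

```text
pics
{'t': 0.0, 'joint_positions': array([-1.34612014e+00,  1.59034092e-01,  1.59824589e+00,  3.54598522e-05,
        1.38619596e+00, -2.10101463e-01]), 'dq': array([-0.00010878, -0.00178563, -0.00104967, -0.00222892,  0.00122125,
       -0.00046372]), 'joint_torque': array([ 1.64072404e-03, -3.95995295e+01, -3.31432593e+01, -1.02155841e-06,
        8.44861701e-03,  2.23343750e-05]), 'eef_pos': array([ 0.24204812, -0.52091002,  0.23031846]), 'tcp_rot': array([-9.41746073e-04,  9.76464230e-01,  2.15677355e-01,  1.05631129e-05]), 'force': array([ 0.28640466, -0.74982304, -0.53426306]), 'ft_torque': array([ 0.00107562, -0.03090001,  0.03156474]), 'gripper_width': 0.9999780339211293}
scene {'fx': 501.014330855446, 'fy': 501.014330855446, 'cx': 314.5555073220634, 'cy': 246.94906831288804, 'k1': -0.1180714467423758, 'xyz': array([ 1.28719793, -0.65828422,  0.77353768]), 'attitude': array([-0.4099442 ,  0.82622004,  0.3403645 , -0.18291583])} 0.995302734375
top {'fx': 588.1472021102578, 'fy': 588.1472021102578, 'cx': 318.7949589544133, 'cy': 239.10580260678296, 'k1': -0.10434519183786495, 'xyz': array([0.47780142, 0.02806984, 1.40723708]), 'attitude': array([ 0.01563396, -0.69682713,  0.71662576, -0.02520042])} 0.99587890625
```

View pics/scene0.png

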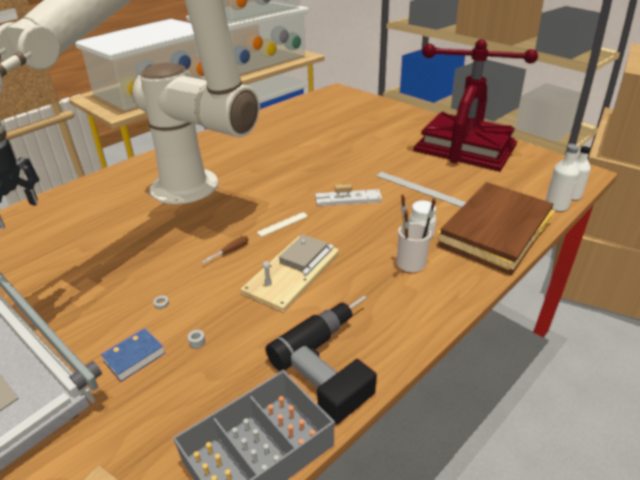

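View pics/top0.png

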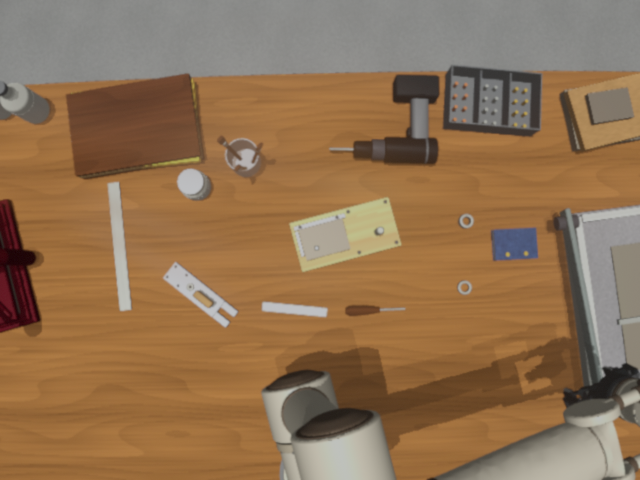

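The top view shows the jig at (345,235), stud (379,231), dowel (317,247), plate (200,294) with its fork at lower right (225,315), and collars at (467,221) and (464,287). In the scene view the nearer collar, at (196,338), looks taller. I'll zoom in and measure.

```bash
cat > h.py <<'E'
import numpy as np, cv2
from scipy.spatial.transform import Rotation as R
def load(f): return dict(np.load(f))
def rot(c):
    q=c["attitude"]; return R.from_quat([q[1],q[2],q[3],q[0]]).as_matrix()
def K(c): return np.array([[c["fx"],0,c["cx"]],[0,c["fy"],c["cy"]],[0,0,1]],float)
def ray(c,uv):
    uv=np.asarray(uv,float).reshape(-1,1,2)
    # forward model: r_d=r(1+k1 r^2)
    p=cv2.undistortPointsIter(uv,K(c),np.array([float(c["k1"]),0,0,0]),None,None,(3,100,1e-12)).reshape(-1,2)
    return np.c_[p,np.ones(len(p))]
def plane(c,uv,z):
    d=ray(c,uv)@rot(c).T; o=c["xyz"]; t=(z-o[2])/d[:,2]; return o+d*t[:,None]
def tri(c1,uv1,c2,uv2):
    d1=(ray(c1,uv1)@rot(c1).T)[0]; d2=(ray(c2,uv2)@rot(c2).T)[0]
    A=np.c_[d1,-d2]; t=np.linalg.lstsq(A,c2["xyz"]-c1["xyz"],rcond=None)[0]
    p,q=c1["xyz"]+d1*t[0],c2["xyz"]+d2*t[1]; return (p+q)/2,np.linalg.norm(p-q)
def cloud(c):
    v,u=np.mgrid[:480,:640]; r=ray(c,np.c_[u.ravel(),v.ravel()])*c["depth"].ravel()[:,None]
    return (r@rot(c).T+c["xyz"]).reshape(480,640,3)
def proj(c,P):
    X=(np.atleast_2d(P)-c["xyz"])@rot(c); p=X[:,:2]/X[:,2:]; r2=(p**2).sum(1,keepdims=True); p=p*(1+c["k1"]*r2)
    return p*[c["fx"],c["fy"]]+[c["cx"],c["cy"]]
def crop(c,u,v,w,h,s,f):
    cv2.imwrite(f,cv2.resize(c["color"][v:v+h,u:u+w,::-1],None,fx=s,fy=s,interpolation=cv2.INTER_CUBIC))
E
python3 - <<'E'
from h import *
t=load("top0.npz"); s=load("scene0.npz")
crop(t,280,190,130,90,6,"pics/tj.png"); crop(t,155,250,100,85,7,"pics/tp.png"); crop(t,440,200,50,100,6,"pics/tc.png")
crop(s,235,225,110,90,7,"pics/sj.png"); crop(s,300,175,100,40,8,"pics/sp.png"); crop(s,145,285,70,70,8,"pics/sc.png")
for n,c in(("t",t),("s",s)):
    C=cloud(c)
    for nm,uv in {"t":{"collA":(467,221),"collB":(464,287),"stud":(379,231),"boards":(325,232),"handle":(203,298),"plate":(178,276),"bench":(430,260),"ply":(360,215)},"s":{"handle":(343,189),"bench":(230,300),"stud":(266,265)}}[n].items(): print(n,nm,C[uv[1],uv[0]].round(4))
E
```

```text
t collA [ 0.5934 -0.3541 -0.0052]
t collB [ 0.4337 -0.3379  0.0031]
t stud [ 0.5689 -0.128   0.0799]
t boards [ 0.5727 -0.0064  0.0417]
t handle [0.4275 0.2792 0.05  ]
t plate [0.4797 0.3447 0.0132]
t bench [ 0.5011 -0.2574  0.0042]
t ply [ 0.6123 -0.0912  0.0197]
s handle [0.4315 0.2763 0.0396]
s bench [ 0.5376 -0.2174 -0.0011]
s stud [ 0.58   -0.1365  0.0785]
```

```bash
cd pics; python3 - <<'E'
import cv2,numpy as np
def pad(a,H,W): 
    o=np.zeros((H,W,3),np.uint8);h,w=a.shape[:2];o[:h,:w]=a[:H,:W];return o
r=lambda f:cv2.imread(f)
tc=r("tc.png");sc=r("sc.png")
cv2.imwrite("cc.png",np.hstack([pad(tc,600,300),pad(cv2.resize(sc,(490,490)),600,490)]))
E
```

```text
(no output)
```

View pics/tj.png

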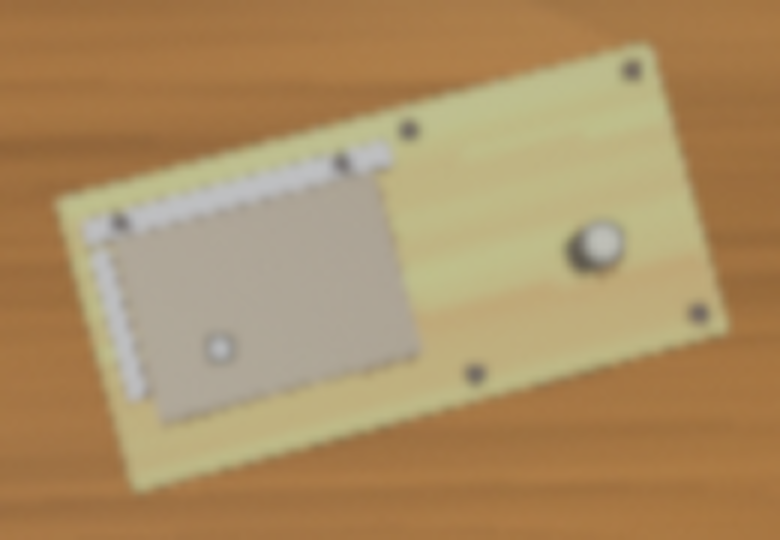

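View pics/tp.png

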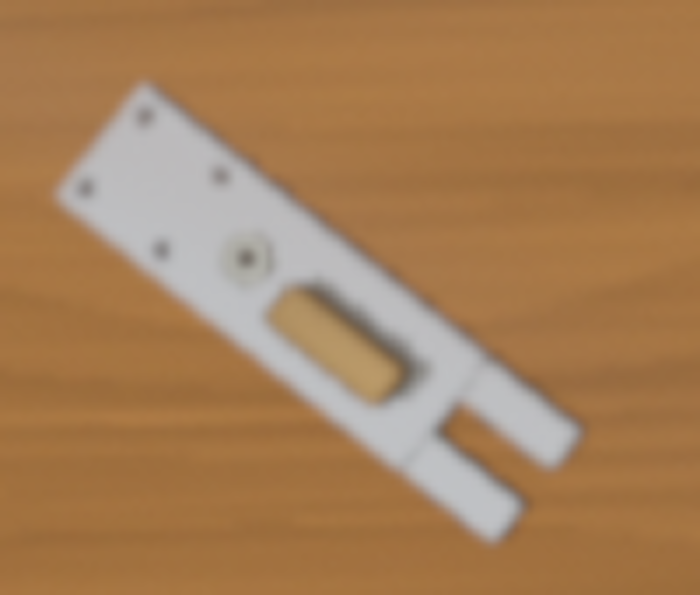

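View pics/cc.png

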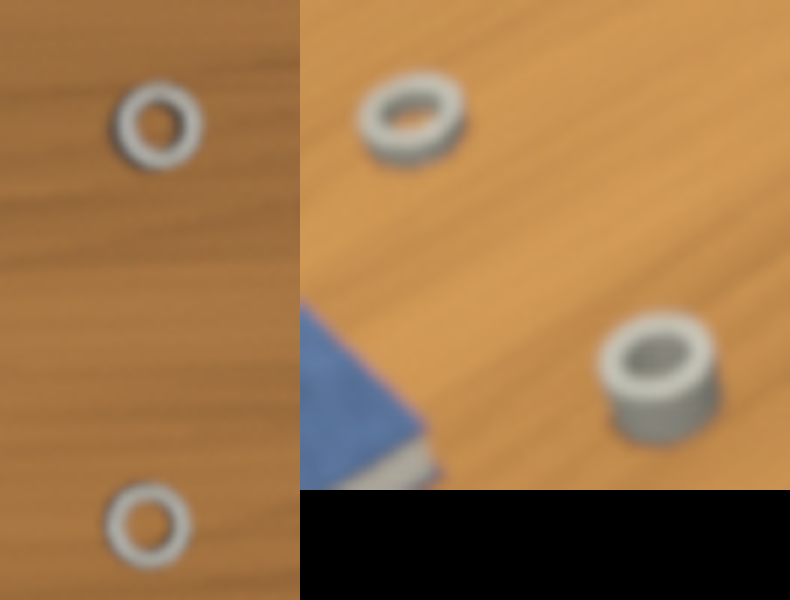

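View pics/sj.png

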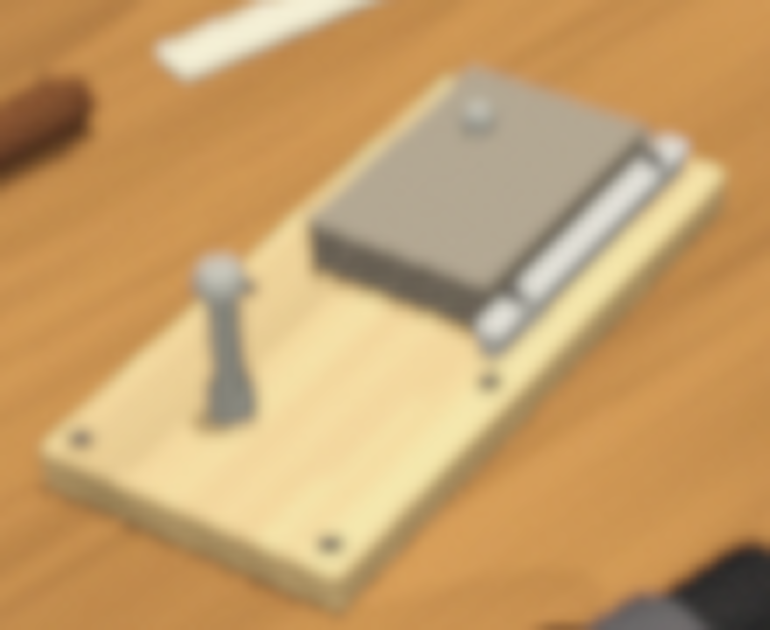

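View pics/sp.png

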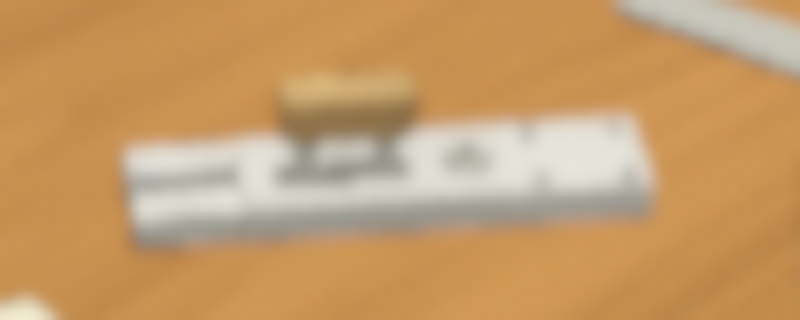

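The collar at top-view (466,221), near scene (196,337), is clearly the taller one. Next I'll measure centres with masks and both views.

```bash
cat > meas.py <<'E'
from h import *
t=load("top0.npz"); s=load("scene0.npz")
def blob(c,u0,v0,w,h,smax=70,vmin=90,up=6):
    im=cv2.resize(c["color"][v0:v0+h,u0:u0+w],None,fx=up,fy=up,interpolation=cv2.INTER_CUBIC)
    hsv=cv2.cvtColor(im,cv2.COLOR_RGB2HSV)
    m=((hsv[...,1]<smax)&(hsv[...,2]>vmin)).astype(np.uint8)
    cs,_=cv2.findContours(m,cv2.RETR_EXTERNAL,cv2.CHAIN_APPROX_NONE)
    k=max(cs,key=cv2.contourArea)
    return k.reshape(-1,2)/up+[u0-0.5+0.5/up,v0-0.5+0.5/up]
def ell(k): return cv2.fitEllipse(k.astype(np.float32).reshape(-1,1,2))
if __name__=="__main__":
    for n,b,z in(("tall",(452,206,30,30),.022),("short",(450,272,30,30),.012)):
        k=blob(t,*b,smax=95); e=ell(k); P=plane(t,[e[0]],z)
        kk=plane(t,k,z); print(n,"top ell",np.round(e[0],2),P.round(4), "circle diam",(2*np.linalg.norm(kk-P,axis=1).mean()).round(4))
    for n,b in(("tall",(183,323,28,32)),("short",(150,292,24,20))):
        k=blob(s,*b,smax=85,vmin=140); e=ell(k); print(n,"scene bright ell",np.round(e[0],2),np.round(e[1],1))
    # stud head
    k=blob(t,370,222,18,18,smax=60,vmin=120); e=ell(k); print("stud top",np.round(e[0],2),np.round(e[1],1),plane(t,[e[0]],.078).round(4))
    k=blob(t,310,241,13,13,smax=200,vmin=183); e=ell(k); print("dowel",np.round(e[0],2),np.round(e[1],1),plane(t,[e[0]],.047).round(4))
    # jig corners: yellow
    hsv=cv2.cvtColor(t["color"],cv2.COLOR_RGB2HSV); print(hsv[215,360],hsv[240,400],hsv[232,325],hsv[247,317],hsv[260,430])
E
python3 meas.py
```

```text
tall top ell [465.88 220.56] [[ 0.5923 -0.3441  0.022 ]] circle diam 0.0364
short top ell [464.24 287.13] [[ 0.4337 -0.3362  0.012 ]] circle diam 0.0353
tall scene bright ell [195.38 336.06] [13.2 17.8]
short scene bright ell [160.61 301.51] [12.8 15.6]
stud top [379.91 229.84] [7.6 8. ] [[ 0.5716 -0.1304  0.078 ]]
dowel [316.29 247.58] [0.4 0.6] [[0.5367 0.0149 0.047 ]]
[ 28  72 190] [ 19 112 164] [ 18  34 174] [ 30   1 172] [ 15 154 167]
```

```bash
cat > m2.py <<'E'
from meas import *
def T(n,a,b): p,e=tri(t,a,s,b); print(n,p.round(4),"gap",round(e,4)); return p
T("collar tall ring top",(465.88,220.56),(195.5,335.7))
T("collar short ring top",(464.24,287.13),(160.6,300.5))
st=T("stud head",(379.9,229.84),(265.8,263.5))
dw=T("dowel",(316.25,247.6),(302.6,240.4))
S=plane(t,[(379.91,229.84)],.078)[0];D=plane(t,[(316.25,247.6)],.047)[0]
print("dist",np.linalg.norm((S-D)[:2]),"ang of jig y",np.arctan2(*(D-S)[[1,0]]))
# plate: low sat mask
hsv=cv2.cvtColor(t["color"],cv2.COLOR_RGB2HSV)
up=6;u0,v0,w,h=155,250,100,85
im=cv2.cvtColor(cv2.resize(t["color"][v0:v0+h,u0:u0+w],None,fx=up,fy=up,interpolation=cv2.INTER_CUBIC),cv2.COLOR_RGB2HSV)
m=((im[...,1]<75)&(im[...,2]>130)).astype(np.uint8)
k=max(cv2.findContours(m,cv2.RETR_EXTERNAL,cv2.CHAIN_APPROX_NONE)[0],key=cv2.contourArea).reshape(-1,2)/up+[u0-.42,v0-.42]
W=plane(t,k,.014)
r=cv2.minAreaRect(W[:,:2].astype(np.float32)*1000); print("plate",r); bp=cv2.boxPoints(r);print(bp)
# handle
m=((im[...,0]>10)&(im[...,0]<25)&(im[...,1]>85)&(im[...,1]<150)&(im[...,2]>0)).astype(np.uint8)
print("handle hsv",im[6*48,6*48]); 
m2=np.zeros_like(m);m2[240:345,225:350]=m[240:345,225:350]
k=max(cv2.findContours(m2,cv2.RETR_EXTERNAL,cv2.CHAIN_APPROX_NONE)[0],key=cv2.contourArea).reshape(-1,2)/up+[u0-.42,v0-.42]
W=plane(t,k,.050); print("handle",cv2.minAreaRect(W[:,:2].astype(np.float32)*1000))
hc=T("handle tri",k.mean(0),(343,185.6))
# jig outline: boards corners
up=6;u0,v0,w,h=280,185,130,95
im=cv2.cvtColor(cv2.resize(t["color"][v0:v0+h,u0:u0+w],None,fx=up,fy=up,interpolation=cv2.INTER_CUBIC),cv2.COLOR_RGB2HSV)
m=(im[...,1]<128).astype(np.uint8); m=cv2.morphologyEx(m,cv2.MORPH_OPEN,np.ones((13,13)))
k=max(cv2.findContours(m,cv2.RETR_EXTERNAL,cv2.CHAIN_APPROX_NONE)[0],key=cv2.contourArea).reshape(-1,2)/up+[u0-.42,v0-.42]
W=plane(t,k,.018); print("jig",cv2.minAreaRect(W[:,:2].astype(np.float32)*1000))
E
python3 m2.py
```

```text
collar tall ring top [ 0.5925 -0.3453  0.0181] gap 0.0003
collar short ring top [ 0.4336 -0.3369  0.0087] gap 0.0002
stud head [ 0.5719 -0.1307  0.0749] gap 0.0001
dowel [0.5368 0.015  0.045 ] gap 0.0001
dist 0.14954452827064324 ang of jig y 1.806871612282531
plate ((435.18780517578125, 292.90826416015625), (193.31747436523438, 51.95697021484375), 50.40406036376953)
[[353.56253 234.98495]
 [393.59842 201.86917]
 [516.8131  350.83157]
 [476.7772  383.94736]]
handle hsv [ 18 112 180]
handle ((425.8870544433594, 279.2764892578125), (47.57537841796875, 16.5423526763916), 50.237388610839844)
handle tri [0.4263 0.2805 0.047 ] gap 0.0017
jig ((568.9840698242188, -54.530059814453125), (124.33072662353516, 248.5545654296875), 13.46227741241455)
```

```bash
cat > go.py <<'E'
from h import *
from rig import *
def info(tgt=None,yaw=None):
    s=state(); q=s["tcp_rot"]; Rm=R.from_quat([q[1],q[2],q[3],q[0]]).as_matrix()
    y=np.degrees(np.arctan2(Rm[1,0],Rm[0,0])); print("t",round(s["t"],2),"p",s["eef_pos"].round(4),"yaw",round(y,2),"tilt",np.degrees(np.arccos(-Rm[2,2])).round(2),"F",s["force"].round(1),"grip",round(s["gripper_width"]*.0854,4))
    if tgt is not None:
        if yaw is None: yaw=y
        c,sn=np.cos(np.radians(yaw)),np.sin(np.radians(yaw)); Rt=np.array([[c,sn,0],[sn,-c,0],[0,0,-1]])
        d=np.array(tgt)-s["eef_pos"]; print("turn rotvec tool",R.from_matrix(Rm.T@Rt).as_rotvec().round(4)); print("shift in current tool",(Rm.T@d).round(4),"in final tool",(Rt.T@d).round(4))
E
python3 - <<'E'
import rig; print([n for n in dir(rig) if n[0]!='_'])
try: print(rig.grip_depth)
except Exception as e: print(e)
from go import *
info([.5925,-.3445,.10],103.53)
E
```

```text
['IKError', 'grip_depth', 'read_camera', 'sign_off', 'state']
0.0187
t 0.1 p [ 0.2421 -0.521   0.2304] yaw 24.91 tilt 0.1 F [0.1 1.  0.1] grip 0.0853
turn rotvec tool [-1.1000e-03 -1.4000e-03 -1.3721e+00]
shift in current tool [ 0.3921 -0.0122  0.1306] in final tool [0.0896 0.382  0.1304]
```

arm_command(steps=[[[0,0,0,0,0,-0.1372],[0,0,0,0,0,-0.1372],[0,0,0,0,0,-0.1372],[0,0,0,0,0,-0.1372],[0,0,0,0,0,-0.1372],[0,0,0,0,0,-0.1372],[0,0,0,0,0,-0.1372],[0,0,0,0,0,-0.1372],[0,0,0,0,0,-0.1372],[0,0,0,0,0,-0.1372],[0.009,0.0382,0,0,0,0],[0.009,0.0382,0,0,0,0],[0.009,0.0382,0,0,0,0],[0.009,0.0382,0,0,0,0],[0.009,0.0382,0,0,0,0],[0.009,0.0382,0,0,0,0],[0.009,0.0382,0.01,0,0,0],[0.009,0.0382,0.02,0,0,0],[0.009,0.0382,0.02,0,0,0],[0.009,0.0382,0.02,0,0,0]]], claw=0.065)

```text
t: 2.1
eef_pos: [0.5937, -0.3435, 0.16]
tcp_rot: [-0.0, 0.619, 0.785, -0.0]
force: [0.8, -0.5, 0.2]
gripper_width: 0.762
```

```bash
python3 - <<'E'
from go import *
info([.5925,-.3445,.003],103.53)
c=read_camera("top"); crop(c,400,150,130,130,4,"pics/t1.png");c=read_camera("scene"); crop(c,100,220,180,150,4,"pics/s1.png")
E
```

```text
t 2.1 p [ 0.5937 -0.3435  0.16  ] yaw 103.53 tilt 0.04 F [ 0.8 -0.5  0.2] grip 0.065
turn rotvec tool [-0.0005 -0.0006 -0.0001]
shift in current tool [-0.0008 -0.0013  0.157 ] in final tool [-0.0007 -0.0013  0.157 ]
```

View pics/s1.png

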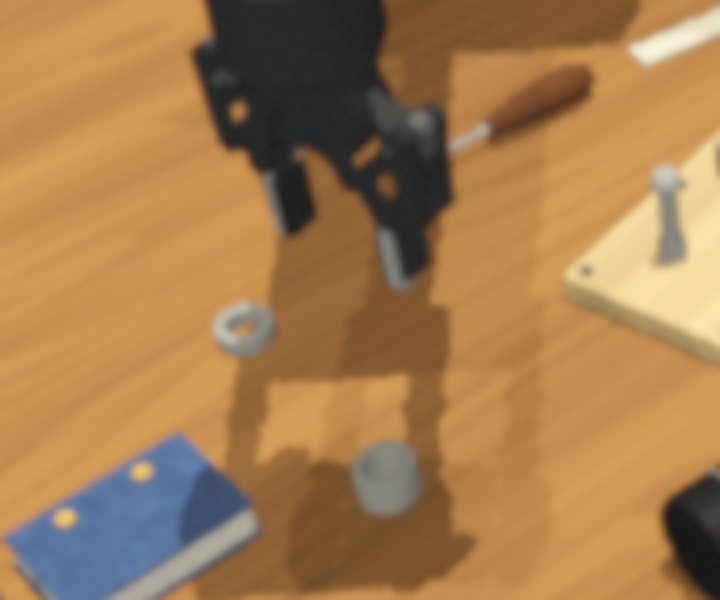

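The open jaws straddle the tall collar (scene crop 387,478) and line up with world x. Descending.

arm_command(steps=[[[-0.0008,-0.0013,0.025,0,0,0],[0,0,0.03,0,0,0],[0,0,0.03,0,0,0],[0,0,0.03,0,0,0],[0,0,0.02,0,0,0],[0,0,0.015,0,0,0],[0,0,0.006,0,0,0],[0,0,0,0,0,0],[0,0,0,0,0,0]]])

```text
t: 3.1
eef_pos: [0.5922, -0.3465, 0.0067]
tcp_rot: [0.001, 0.619, 0.785, -0.0]
force: [0.0, -0.6, 0.2]
gripper_width: 0.751
```

arm_command(steps=[[[0,0,0,0,0,0],[0,0,0,0,0,0],[0,0,0,0,0,0],[0,0,0,0,0,0],[0,0,0,0,0,0],[0,0,0,0,0,0]]], claw=0.02, force=40)

```text
t: 3.7
eef_pos: [0.5922, -0.3463, 0.0068]
tcp_rot: [0.001, 0.619, 0.785, -0.0]
force: [-1.4, -0.1, 5.6]
gripper_width: 0.38
```

```bash
python3 - <<'E'
from go import *
info()
c=read_camera("scene"); crop(c,100,240,180,150,4,"pics/s2.png")
E
```

```text
t 3.7 p [ 0.5922 -0.3463  0.0068] yaw 103.53 tilt 0.12 F [-1.4 -0.1  5.6] grip 0.0325
```

View pics/s2.png

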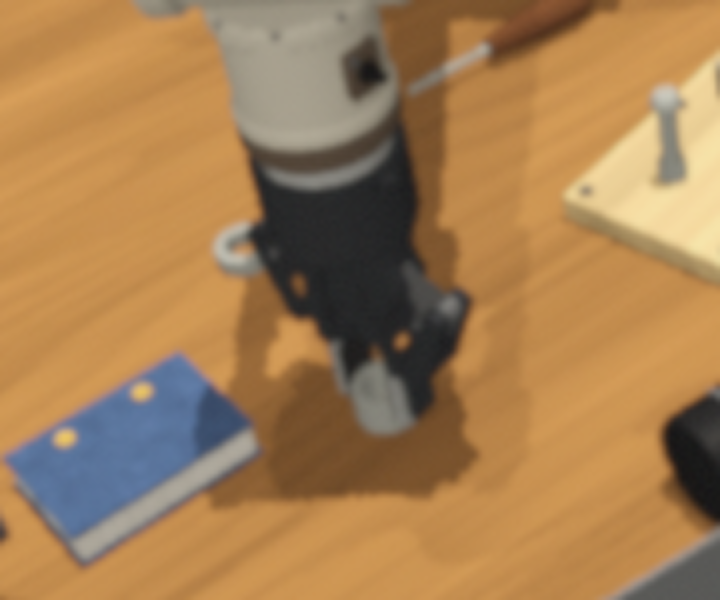

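arm_command(steps=[[[0,0,-0.01,0,0,0],[0,0,-0.03,0,0,0],[0,0,-0.03,0,0,0],[0,0,-0.03,0,0,0],[0,0,-0.005,0,0,0],[0,0,0,0,0,0],[0,0,0,0,0,0]]])

```text
t: 4.45
eef_pos: [0.5905, -0.345, 0.1083]
tcp_rot: [-0.002, 0.619, 0.785, 0.0]
force: [0.1, -0.6, -1.7]
gripper_width: 0.373
```

```bash
python3 - <<'E'
from go import *
info([.5721,-.1324,.110],103.53)
E
```

```text
t 4.45 p [ 0.5905 -0.345   0.1083] yaw 103.52 tilt 0.18 F [ 0.1 -0.6 -1.7] grip 0.0319
turn rotvec tool [-0.0019 -0.0026 -0.0002]
shift in current tool [ 0.211   0.0318 -0.0012] in final tool [ 0.211   0.0319 -0.0017]
```

arm_command(steps=[[[0.011,0.0018,0,0,0,0],[0.025,0.004,0,0,0,0],[0.035,0.005,0,0,0,0],[0.035,0.005,0,0,0,0],[0.035,0.005,0,0,0,0],[0.035,0.005,0,0,0,0],[0.025,0.004,0,0,0,0],[0.01,0.002,0,0,0,0],[0,0,0,0,0,0],[0,0,0,0,0,0],[0,0,0,0,0,0]]])

```text
t: 5.55
eef_pos: [0.5732, -0.1344, 0.1102]
tcp_rot: [0.0, 0.619, 0.785, -0.0]
force: [0.3, -0.4, 0.0]
gripper_width: 0.373
```

```bash
python3 - <<'E'
from go import *
info([.5721,-.1324,.110],103.53)
c=read_camera("scene"); crop(c,215,190,130,110,6,"pics/s3.png"); np.savez("scene3.npz",**c)
c=read_camera("top"); crop(c,300,180,130,100,6,"pics/t3.png"); np.savez("top3.npz",**c)
E
```

```text
t 5.55 p [ 0.5732 -0.1344  0.1102] yaw 103.45 tilt 0.02 F [ 0.3 -0.4  0. ] grip 0.0319
turn rotvec tool [-0.      0.0004 -0.0015]
shift in current tool [ 0.0022 -0.0006  0.0002] in final tool [ 0.0022 -0.0006  0.0002]
```

View pics/s3.png

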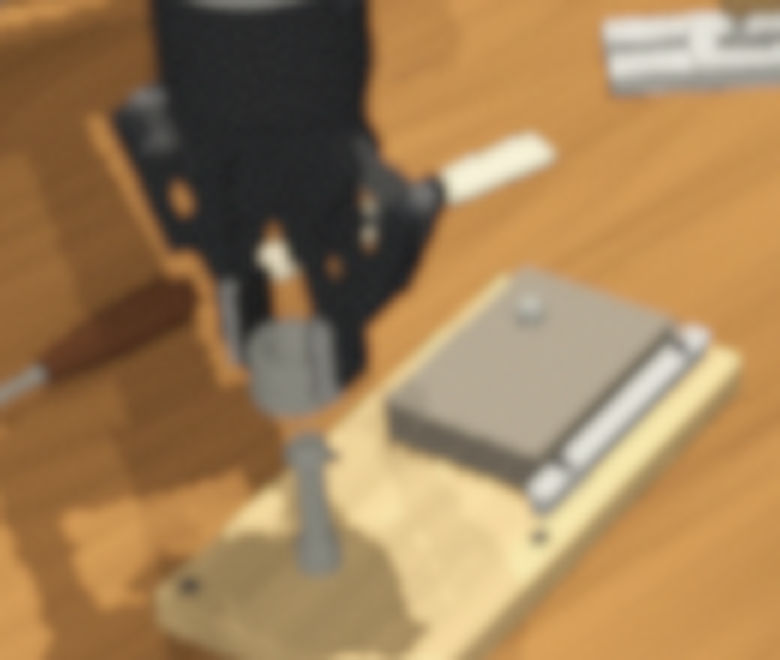

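View pics/t3.png

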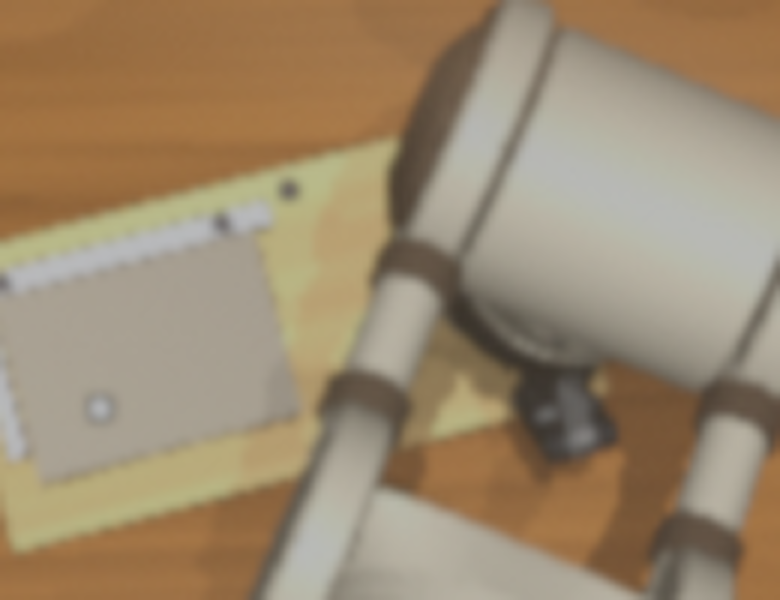

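```bash
cat > ov.py <<'E'
from h import *
def ring(x,y,z,r): a=np.linspace(0,2*np.pi,60); return np.c_[x+r*np.cos(a),y+r*np.sin(a),np.full(60,z)]
def overlay(c,rings,box,s,f):
    u,v,w,h=box; im=cv2.resize(c["color"][v:v+h,u:u+w,::-1],None,fx=s,fy=s,interpolation=cv2.INTER_CUBIC)
    for P,col in rings:
        p=((proj(c,P)-[u,v]+.5)*s).round().astype(int); cv2.polylines(im,[p.reshape(-1,1,2)],False,col,1)
    cv2.imwrite(f,im)
E
python3 - <<'E'
from ov import *
c=load("scene3.npz")
tx=np.array([-.234,.972]); p=np.array([.5732,-.1344])+.0021*tx; print(p)
overlay(c,[(ring(*p,.1034,.017),(0,0,255)),(ring(*p,.1254,.017),(0,0,255)),(ring(.5716,-.1304,.078,.009),(0,255,0)),(ring(.5716,-.1304,.018,.009),(0,255,0))],(245,230,50,65),9,"pics/o3.png")
E
```

```text
[ 0.5727086 -0.1323588]
```

View pics/o3.png

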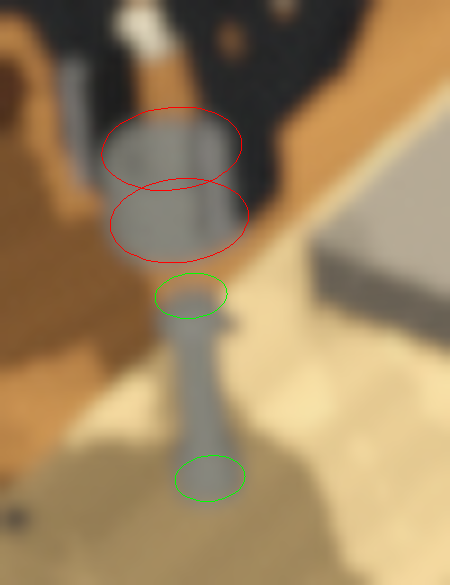

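arm_command(steps=[[[0.002,-0.0006,0.005,0,0,0],[0,0,0.01,0,0,0],[0,0,0.005,0,0,0],[0,0,0,0,0,0],[0,0,0,0,0,0],[0,0,0,0,0,0]]])

```text
t: 6.25
eef_pos: [0.5723, -0.1314, 0.0906]
tcp_rot: [0.0, 0.619, 0.785, 0.0]
force: [-0.3, 0.5, 0.1]
gripper_width: 0.376
```

```bash
python3 - <<'E'
from go import *
from ov import *
info([.5721,-.1324,.110],103.53)
c=read_camera("scene"); np.savez("scene4.npz",**c)
p=state()["eef_pos"]; tx=np.array([-.234,.972]); q=p[:2]+.0021*tx; print(q)
overlay(c,[(ring(*q,p[2]-.0068,.017),(0,0,255)),(ring(*q,p[2]+.0152,.017),(0,0,255)),(ring(.5716,-.1304,.018,.009),(0,255,0))],(245,230,50,65),9,"pics/o4.png")
print(rot(c)[:,0])
im=cv2.resize(c["color"],None,fx=6,fy=6,interpolation=cv2.INTER_CUBIC)
for v in (262,264,266,268,270,272,274,276,278,280): print(v,c["color"][v,252:280].sum(1)//3)
E
```

```text
t 6.25 p [ 0.5723 -0.1314  0.0906] yaw 103.53 tilt 0.03 F [-0.3  0.5  0.1] grip 0.0322
turn rotvec tool [ 0.0004  0.0004 -0.0001]
shift in current tool [-0.0009 -0.0004 -0.0194] in final tool [-0.0009 -0.0004 -0.0194]
[ 0.57180676 -0.1294067 ]
[ 0.70138761  0.71240251 -0.02319655]
262 [ 87  86  88  87  87  89  96 110 120 125 127 129 131 131 129 126 119 116
 123 134 146 164 179 192 196 191 177 146]
264 [ 87  86  86  84  83  84  89  97 108 117 124 127 129 130 130 129 127 123
 136 165 187 197 201 202 199 192 182 166]
266 [ 84  84  84  86  86  87  87  87  88  94 105 118 127 131 133 131 131 134
 146 169 191 200 202 201 200 196 191 185]
268 [ 91  96 103 106 101  93  86  85  90 100 116 129 131 130 130 130 136 158
 183 195 199 200 200 199 198 197 197 196]
270 [120 125 127 128 123 113 108 121 150 167 167 154 139 129 129 128 128 145
 171 189 196 198 197 196 196 198 201 205]
272 [134 132 132 133 141 153 168 186 199 202 193 169 143 130 129 128 127 130
 143 158 173 186 193 197 201 205 209 210]
274 [139 141 147 160 179 194 203 205 205 202 193 172 146 131 129 128 126 127
 135 141 147 164 187 201 208 210 211 211]
276 [144 154 172 185 189 190 190 190 192 189 180 165 147 132 129 128 126 123
 125 130 134 142 159 179 194 200 202 201]
278 [138 145 157 158 150 140 138 140 144 146 139 130 123 122 126 129 126 120
 114 120 128 131 135 141 152 162 169 182]
280 [130 128 127 126 124 123 122 122 123 123 121 119 116 120 126 131 129 123
 118 120 128 133 134 135 135 134 138 148]
```

View pics/o4.png

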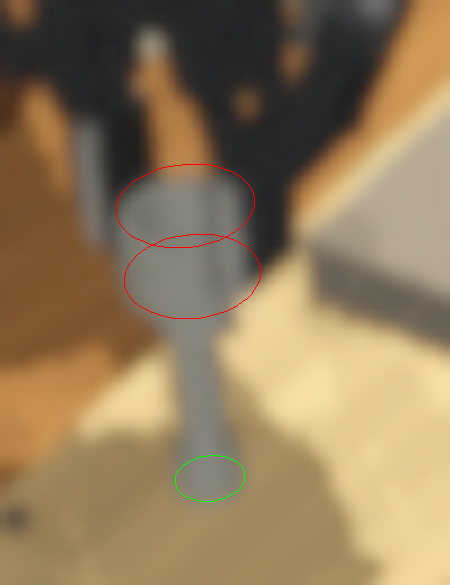

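arm_command(steps=[[[-0.0005,-0.0003,0.003,0,0,0],[0,0,0.003,0,0,0],[0,0,0.003,0,0,0],[0,0,0.003,0,0,0],[0,0,0,0,0,0]]])

```text
t: 6.8
eef_pos: [0.5714, -0.1317, 0.0776]
tcp_rot: [-0.001, 0.619, 0.785, -0.0]
force: [-0.8, -0.6, -1.0]
gripper_width: 0.375
```

```bash
python3 - <<'E'
from go import *
from ov import *
info()
c=read_camera("scene"); np.savez("scene5.npz",**c)
overlay(c,[],(245,230,50,65),9,"pics/o5.png")
E
```

```text
t 6.8 p [ 0.5714 -0.1317  0.0776] yaw 103.52 tilt 0.07 F [-0.8 -0.6 -1. ] grip 0.032
```

View pics/o5.png

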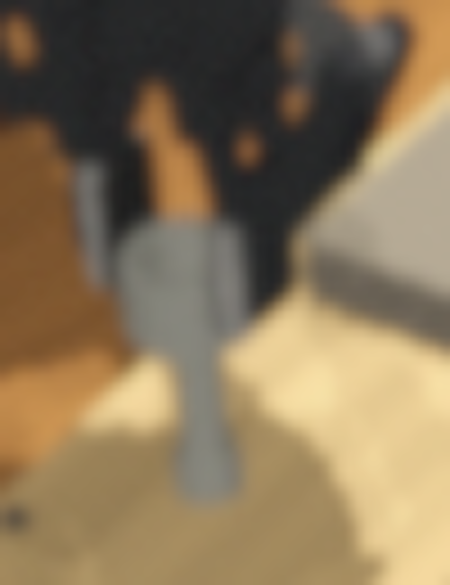

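No contact force with the collar rim about 7 mm below the head top, so it is threaded on. I'll keep lowering.

arm_command(steps=[[[0,0,0.005,0,0,0],[0,0,0.008,0,0,0],[0,0,0.008,0,0,0],[0,0,0.008,0,0,0],[0,0,0.005,0,0,0],[0,0,0.004,0,0,0],[0,0,0,0,0,0]]])

```text
t: 7.55
eef_pos: [0.5714, -0.1317, 0.0395]
tcp_rot: [-0.001, 0.619, 0.785, -0.0]
force: [-0.1, -0.1, -0.6]
gripper_width: 0.376
```

arm_command(steps=[[[0,0,0.004,0,0,0],[0,0,0.004,0,0,0],[0,0,0.004,0,0,0],[0,0,0,0,0,0]]])

```text
t: 7.95
eef_pos: [0.5713, -0.1317, 0.0275]
tcp_rot: [-0.001, 0.619, 0.785, -0.0]
force: [-0.2, -0.3, -2.0]
gripper_width: 0.374
```

arm_command(steps=[[[0,0,0.0015,0,0,0],[0,0,0.001,0,0,0],[0,0,0,0,0,0]]])

```text
t: 8.25
eef_pos: [0.5718, -0.1319, 0.0257]
tcp_rot: [-0.0, 0.619, 0.785, -0.0]
force: [0.2, 0.9, -1.4]
gripper_width: 0.373
```

arm_command(steps=[[[0,0,0,0,0,0],[0,0,0,0,0,0],[0,0,0,0,0,0],[0,0,0,0,0,0]]], claw=0.055)

```text
t: 8.65
eef_pos: [0.572, -0.132, 0.026]
tcp_rot: [0.0, 0.619, 0.785, 0.0]
force: [0.3, -0.5, -0.0]
gripper_width: 0.646
```

arm_command(steps=[[[0,0,-0.01,0,0,0],[0,0,-0.03,0,0,0],[0,0,-0.04,0,0,0],[0,0,-0.04,0,0,0],[0,0,-0.02,0,0,0],[0,0,0,0,0,0]]])

```text
t: 9.25
eef_pos: [0.5745, -0.1331, 0.1711]
tcp_rot: [0.004, 0.619, 0.785, 0.001]
force: [0.2, 0.3, -0.8]
gripper_width: 0.649
```

```bash
python3 - <<'E'
from go import *
from ov import *
info([.4257,.280,.13],50.4)
c=read_camera("scene"); overlay(c,[],(225,220,110,95),7,"pics/o6.png")
E
```

```text
t 9.25 p [ 0.5745 -0.1331  0.1711] yaw 103.53 tilt 0.52 F [ 0.2  0.3 -0.8] grip 0.0554
turn rotvec tool [0.0093 0.0019 0.9272]
shift in current tool [ 0.4366 -0.0483  0.0383] in final tool [ 0.2234 -0.3779  0.0411]
```

View pics/o6.png

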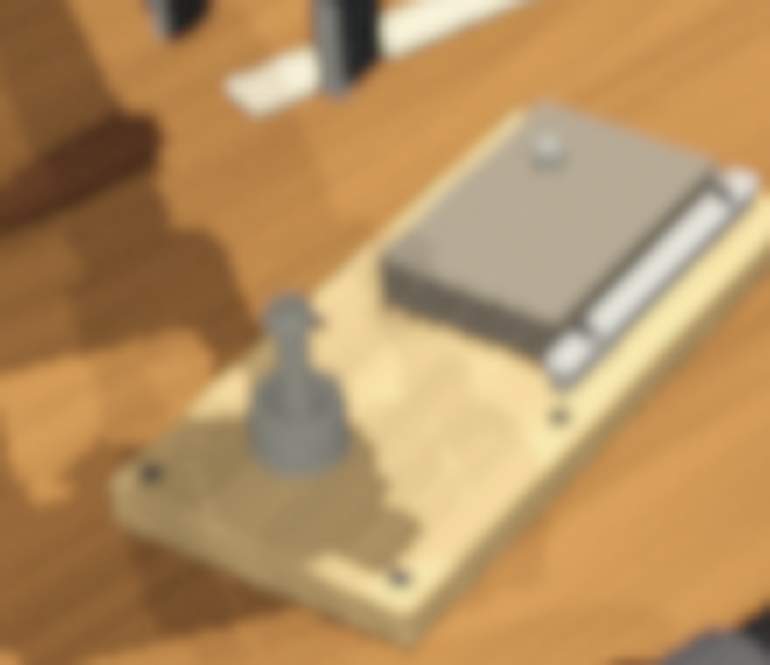

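The collar (crop 297,430) sits round the stud, down on the plywood. Moving on to the plate's handle.

arm_command(steps=[[[0.03,-0.003,0,0,0,0],[0.045,-0.005,0,0,0,0],[0.045,-0.005,0,0,0,0],[0.045,-0.005,0,0,0,0],[0.045,-0.005,0,0,0,0],[0.045,-0.005,0,0,0,0],[0.045,-0.005,0,0,0,0],[0.045,-0.005,0,0,0,0],[0.045,-0.005,0,0,0,0],[0.03,-0.003,0,0,0,0],[0.016,-0.002,0,0,0,0],[0,0,0,0,0,0.13],[0,0,0,0,0,0.13],[0,0,0,0,0,0.13],[0,0,0,0,0,0.13],[0,0,0,0,0,0.13],[0,0,0,0,0,0.13],[0,0,0,0,0,0.13],[0,0,0,0,0,0.017],[0,0,0,0,0,0]]])

```text
t: 11.3
eef_pos: [0.4224, 0.2805, 0.1646]
tcp_rot: [-0.0, 0.904, 0.427, -0.001]
force: [-1.1, 0.2, -0.4]
gripper_width: 0.647
```

```bash
python3 - <<'E'
from go import *
from ov import *
info([.4257,.280,.019],50.4)
c=read_camera("top"); np.savez("top7.npz",**c); overlay(c,[],(300,190,110,85),7,"pics/t7.png")
c=read_camera("scene"); overlay(c,[],(290,130,120,85),6,"pics/o7.png")
E
```

```text
t 11.3 p [0.4224 0.2805 0.1646] yaw 50.54 tilt 0.13 F [-1.1  0.2 -0.4] grip 0.0553
turn rotvec tool [-0.0012  0.002   0.0025]
shift in current tool [0.002  0.003  0.1456] in final tool [0.0017 0.0028 0.1456]
```

View pics/t7.png

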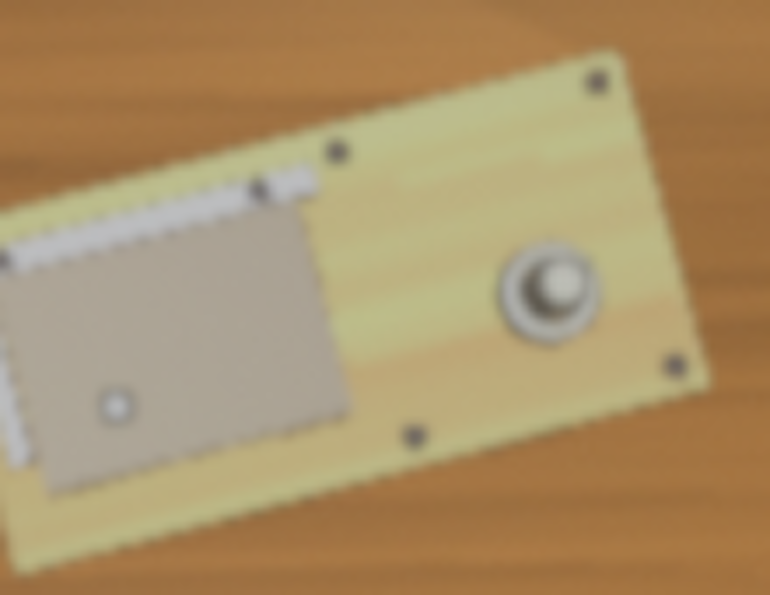

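View pics/o7.png

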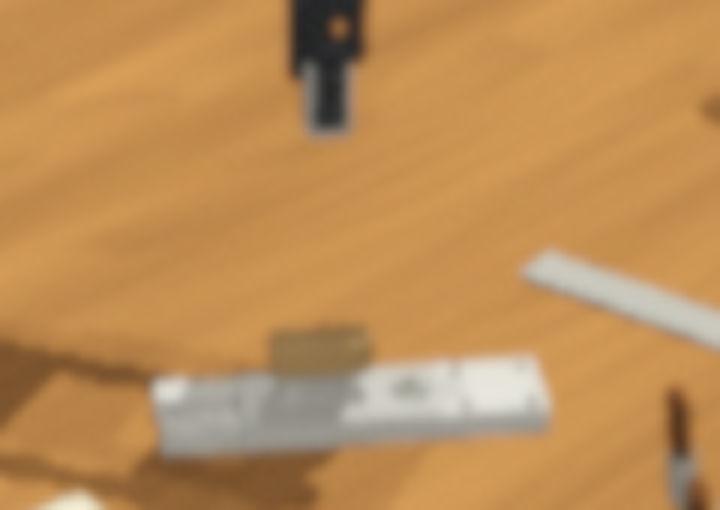

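arm_command(steps=[[[0.0018,0.003,0.015,0,0,0.0025],[0,0,0.025,0,0,0],[0,0,0.03,0,0,0],[0,0,0.025,0,0,0],[0,0,0.02,0,0,0],[0,0,0,0,0,0],[0,0,0,0,0,0]]])

```text
t: 12.1
eef_pos: [0.4267, 0.2802, 0.051]
tcp_rot: [-0.0, 0.905, 0.425, -0.0]
force: [0.3, 0.6, 0.4]
gripper_width: 0.645
```

```bash
python3 - <<'E'
from go import *
from ov import *
info([.4257,.280,.0195],50.4)
c=read_camera("scene"); overlay(c,[],(290,130,120,85),6,"pics/o8.png")
E
```

```text
t 12.1 p [0.4267 0.2802 0.051 ] yaw 50.31 tilt 0.02 F [0.3 0.6 0.4] grip 0.0551
turn rotvec tool [-0.0002  0.0004 -0.0015]
shift in current tool [-0.0008 -0.0006  0.0315] in final tool [-0.0008 -0.0006  0.0315]
```

View pics/o8.png

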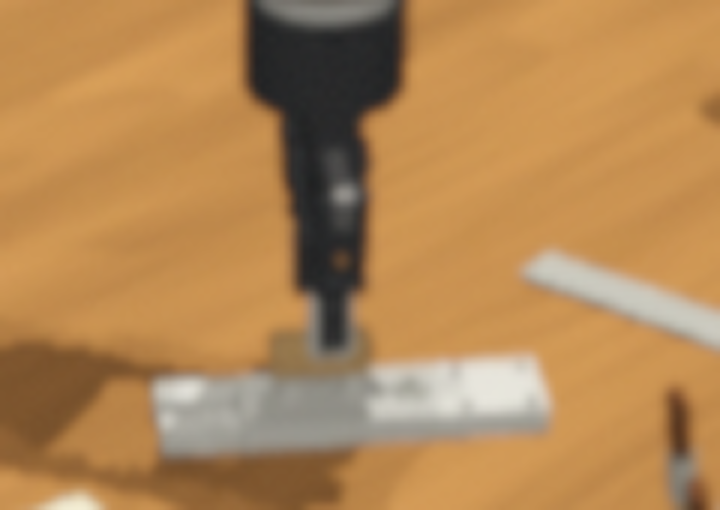

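arm_command(steps=[[[-0.0008,-0.0006,0.012,0,0,-0.0015],[0,0,0.012,0,0,0],[0,0,0.007,0,0,0],[0,0,0,0,0,0],[0,0,0,0,0,0]]])

```text
t: 12.65
eef_pos: [0.4256, 0.28, 0.0196]
tcp_rot: [-0.0, 0.905, 0.425, -0.0]
force: [0.8, -1.4, 0.3]
gripper_width: 0.644
```

arm_command(steps=[[[0,0,0,0,0,0],[0,0,0,0,0,0],[0,0,0,0,0,0],[0,0,0,0,0,0],[0,0,0,0,0,0],[0,0,0,0,0,0],[0,0,0,0,0,0]]], claw=0.008, force=90)

```text
t: 13.35
eef_pos: [0.426, 0.2803, 0.0204]
tcp_rot: [-0.0, 0.905, 0.425, 0.0]
force: [-2.4, 0.3, 4.6]
gripper_width: 0.195
```

```bash
python3 - <<'E'
from go import *
from ov import *
info([.4257,.280,.0195],50.4)
E
```

```text
t 13.35 p [0.426  0.2803 0.0204] yaw 50.36 tilt 0.04 F [-2.4  0.3  4.6] grip 0.0167
turn rotvec tool [ 0.0002 -0.0007 -0.0007]
shift in current tool [-0.0004 -0.      0.0009] in final tool [-0.0004 -0.      0.0009]
```

arm_command(steps=[[[0,0,-0.01,0,0,0],[0,0,-0.02,0,0,0],[0,0,-0.03,0,0,0],[0,0,-0.03,0,0,0],[0,0,-0.02,0,0,0],[0,0,0,0,0,-0.08],[0,0,0,0,0,-0.12],[0,0,0,0,0,-0.12],[0,0,0,0,0,-0.12],[0,0,0,0,0,-0.12],[0,0,0,0,0,-0.12],[0,0,0,0,0,-0.12],[0,0,0,0,0,-0.08],[0,0,0,0,0,-0.048],[0,0,0,0,0,0]]])

```text
t: 14.85
eef_pos: [0.425, 0.2796, 0.1293]
tcp_rot: [-0.0, 0.619, 0.785, -0.001]
force: [-0.0, 0.2, -4.7]
gripper_width: 0.199
```

```bash
python3 - <<'E'
from go import *
from ov import *
info([.545,-.0195,.13],103.53)
c=read_camera("scene"); overlay(c,[],(270,100,120,100),6,"pics/o9.png")
E
```

```text
t 14.85 p [0.425  0.2796 0.1293] yaw 103.53 tilt 0.09 F [-0.   0.2 -4.7] grip 0.017
turn rotvec tool [-0.0015  0.0004 -0.0001]
shift in current tool [-0.3189  0.0467 -0.0006] in final tool [-0.3189  0.0466 -0.0007]
```

View pics/o9.png

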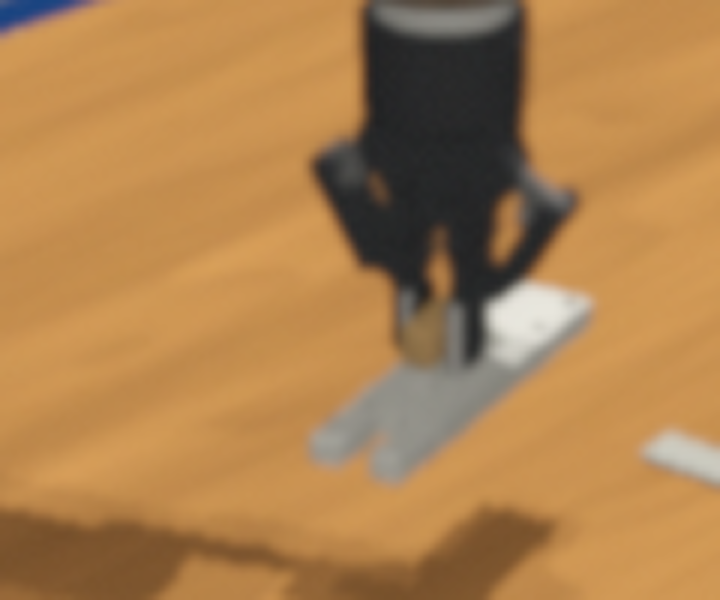

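The plate hangs level in the grip with its fork towards the stud. Carrying it to the stand-off point.

arm_command(steps=[[[-0.015,0.0027,0,0,0,0],[-0.028,0.004,0,0,0,0],[-0.03,0.004,0,0,0,0],[-0.03,0.004,0,0,0,0],[-0.03,0.005,0,0,0,0],[-0.03,0.005,0,0,0,0],[-0.03,0.005,0,0,0,0],[-0.03,0.004,0,0,0,0],[-0.03,0.004,0,0,0,0],[-0.03,0.004,0,0,0,0],[-0.02,0.003,0,0,0,0],[-0.015,0.002,0,0,0,0],[0,0,0,0,0,0],[0,0,0,0,0,0],[0,0,0,0,0,0]]])

```text
t: 16.4
eef_pos: [0.5449, -0.0173, 0.1295]
tcp_rot: [-0.0, 0.619, 0.786, -0.0]
force: [-0.0, -0.0, -4.4]
gripper_width: 0.193
```

```bash
python3 - <<'E'
from go import *
from ov import *
info([.545,-.0195,.0725],103.53)
c=read_camera("scene"); overlay(c,[],(225,175,125,110),6,"pics/o10.png")
E
```

```text
t 16.4 p [ 0.5449 -0.0173  0.1295] yaw 103.56 tilt 0.06 F [-0.  -0.  -4.4] grip 0.0165
turn rotvec tool [-0.0007 -0.0007  0.0006]
shift in current tool [-0.0022 -0.0004  0.057 ] in final tool [-0.0022 -0.0005  0.057 ]
```

View pics/o10.png

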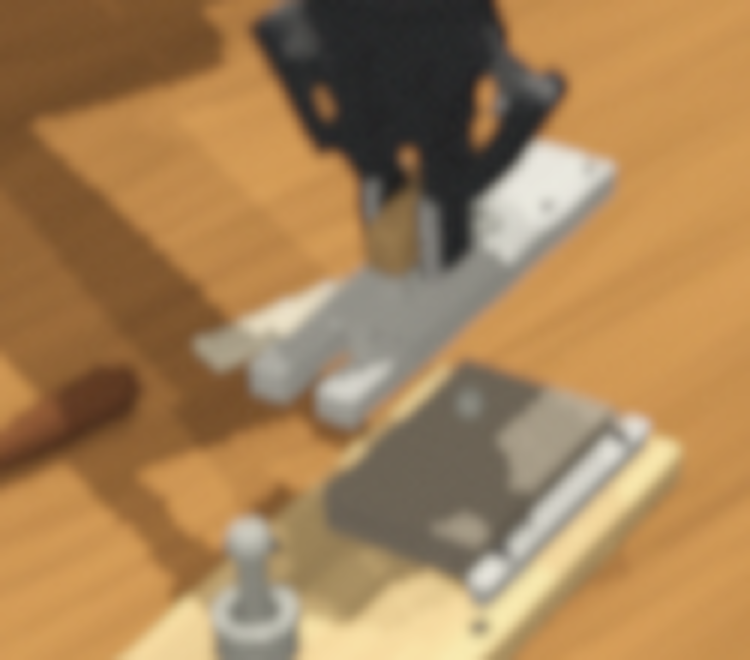

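arm_command(steps=[[[-0.002,-0.0004,0.01,0,0,0],[0,0,0.015,0,0,0],[0,0,0.015,0,0,0],[0,0,0.011,0,0,0],[0,0,0.006,0,0,0],[0,0,0,0,0,0],[0,0,0,0,0,0]]])

```text
t: 17.15
eef_pos: [0.5458, -0.0204, 0.073]
tcp_rot: [0.0, 0.619, 0.785, 0.0]
force: [0.2, -0.2, -3.1]
gripper_width: 0.196
```

```bash
python3 - <<'E'
from go import *
from ov import *
info([.545,-.0195,.0725],103.53)
p=state()["eef_pos"]; a=np.radians(103.53); tx=np.array([np.cos(a),np.sin(a),0]);ty=np.array([np.sin(a),-np.cos(a),0])
zu=p[2]-.0204; B=p.copy(); B[2]=zu
L=lambda x,y,z: B+x*tx+y*ty+[0,0,z]
out=np.array([L(-.0794,.024,.014),L(.1106,.024,.014),L(.1106,-.024,.014),L(-.0794,-.024,.014),L(-.0794,-.0075,.014),L(-.0394,-.0075,.014),L(-.0394,.0075,.014),L(-.0794,.0075,.014),L(-.0794,.024,.014),L(-.0794,.024,0),L(.1106,.024,0)])
c=read_camera("scene"); np.savez("scene11.npz",**c); overlay(c,[(out,(0,0,255)),(ring(.5716,-.1304,.078,.009),(0,255,0)),(ring(.5716,-.1304,.040,.017),(0,255,0)),(ring(.5368,.0149,.047,.006),(0,255,0))],(225,190,115,90),6.9,"pics/o11.png")
c=read_camera("top"); overlay(c,[(out[:9],(0,0,255))],(270,180,130,100),6,"pics/t11.png")
E
```

```text
t 17.15 p [ 0.5458 -0.0204  0.073 ] yaw 103.52 tilt 0.02 F [ 0.2 -0.2 -3.1] grip 0.0167
turn rotvec tool [ 0.0004  0.0002 -0.0002]
shift in current tool [ 0.001  -0.0006  0.0005] in final tool [ 0.001  -0.0006  0.0005]
```

View pics/o11.png

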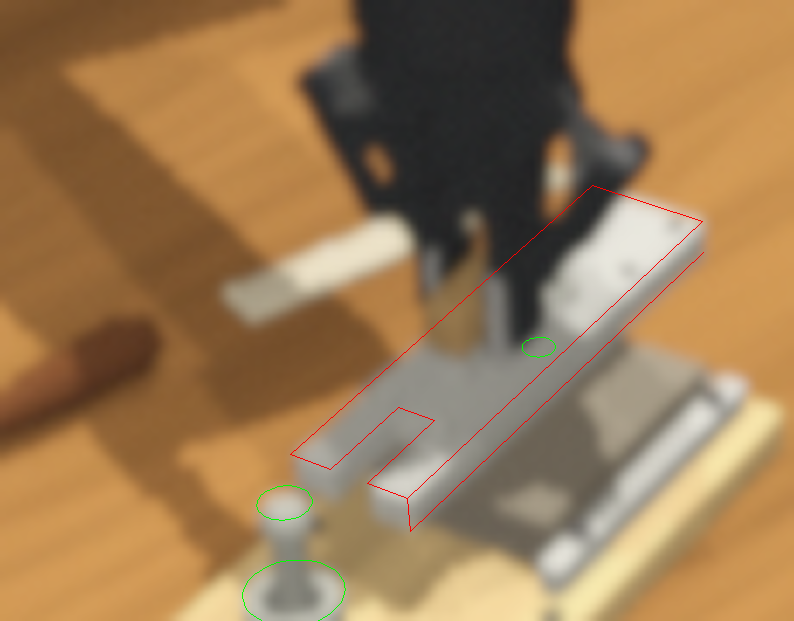

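View pics/t11.png

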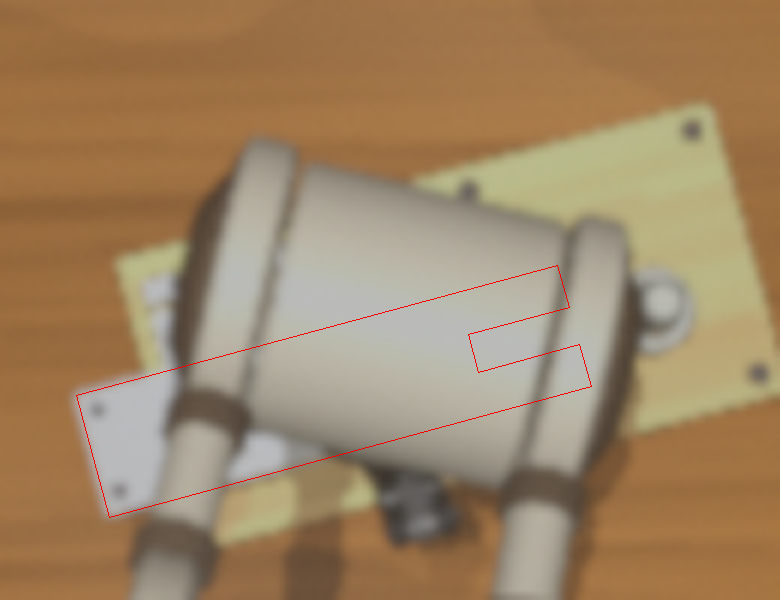

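The top view's nose edges match my prediction, and the scene view shows the same small bias on the plate as on the stud. Plate height suits the gap under the head, so I'll slide in and watch the force.

arm_command(steps=[[[-0.004,-0.0006,0,0,0,0],[-0.006,0,0,0,0,0],[-0.006,0,0,0,0,0],[-0.006,0,0,0,0,0],[-0.006,0,0,0,0,0],[-0.004,0,0,0,0,0],[0,0,0,0,0,0],[0,0,0,0,0,0]]])

```text
t: 18.05
eef_pos: [0.5524, -0.0515, 0.0727]
tcp_rot: [-0.0, 0.619, 0.785, 0.0]
force: [0.8, -0.5, -2.9]
gripper_width: 0.193
```

```bash
python3 - <<'E'
from go import *
from ov import *
info([.5578,-.073,.0725],103.53)
c=read_camera("scene"); overlay(c,[],(235,210,85,75),9,"pics/o12.png")
E
```

```text
t 18.05 p [ 0.5524 -0.0515  0.0727] yaw 103.51 tilt 0.02 F [ 0.8 -0.5 -2.9] grip 0.0165
turn rotvec tool [-0.0002 -0.0003 -0.0004]
shift in current tool [-0.0221  0.0003  0.0002] in final tool [-0.0221  0.0003  0.0002]
```

View pics/o12.png

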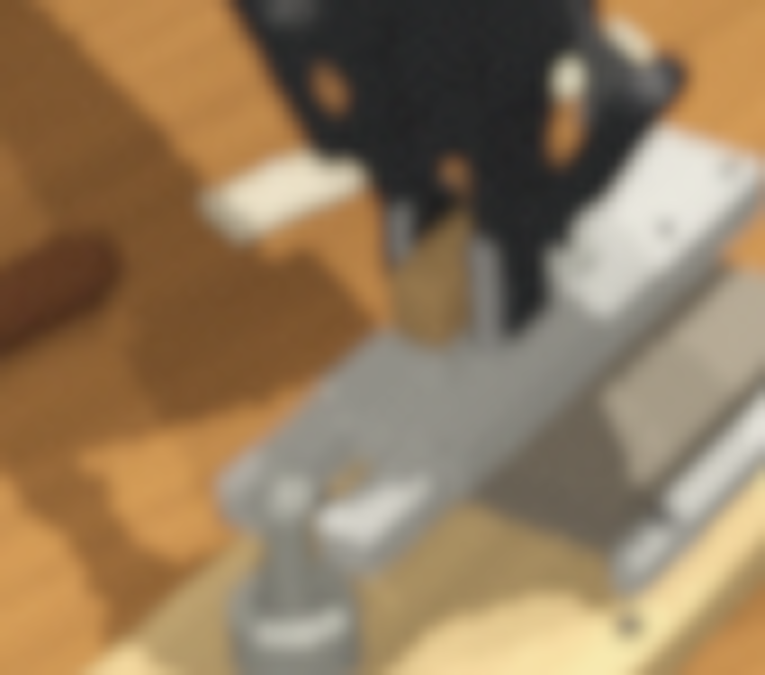

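The stud neck (crop 288,560) is at the fork mouth and centred. Sliding the last 22 mm.

arm_command(steps=[[[-0.004,0.0002,0,0,0,0],[-0.005,0,0,0,0,0],[-0.005,0,0,0,0,0],[-0.005,0,0,0,0,0],[-0.003,0,0,0,0,0],[0,0,0,0,0,0],[0,0,0,0,0,0],[0,0,0,0,0,0]]])

```text
t: 18.9
eef_pos: [0.5577, -0.0727, 0.0727]
tcp_rot: [-0.0, 0.619, 0.785, -0.0]
force: [0.3, 0.9, -3.3]
gripper_width: 0.198
```

```bash
python3 - <<'E'
from go import *
from ov import *
info([.5578,-.073,.0725],103.53)
c=read_camera("scene"); overlay(c,[],(235,210,85,75),9,"pics/o13.png")
p=state()["eef_pos"]; a=np.radians(103.53); tx=np.array([np.cos(a),np.sin(a),0]);ty=np.array([np.sin(a),-np.cos(a),0])
B=p-[0,0,.0204]; L=lambda x,y,z: B+x*tx+y*ty+[0,0,z]
out=np.array([L(-.0794,.024,.014),L(.1106,.024,.014),L(.1106,-.024,.014),L(-.0794,-.024,.014)])
c=read_camera("top"); overlay(c,[(out,(0,0,255))],(270,190,130,95),6,"pics/t13.png")
E
```

```text
t 18.9 p [ 0.5577 -0.0727  0.0727] yaw 103.53 tilt 0.02 F [ 0.3  0.9 -3.3] grip 0.0169
turn rotvec tool [-0.0002 -0.0002 -0.0001]
shift in current tool [-0.0003  0.0001  0.0002] in final tool [-0.0003  0.0001  0.0002]
```

View pics/o13.png

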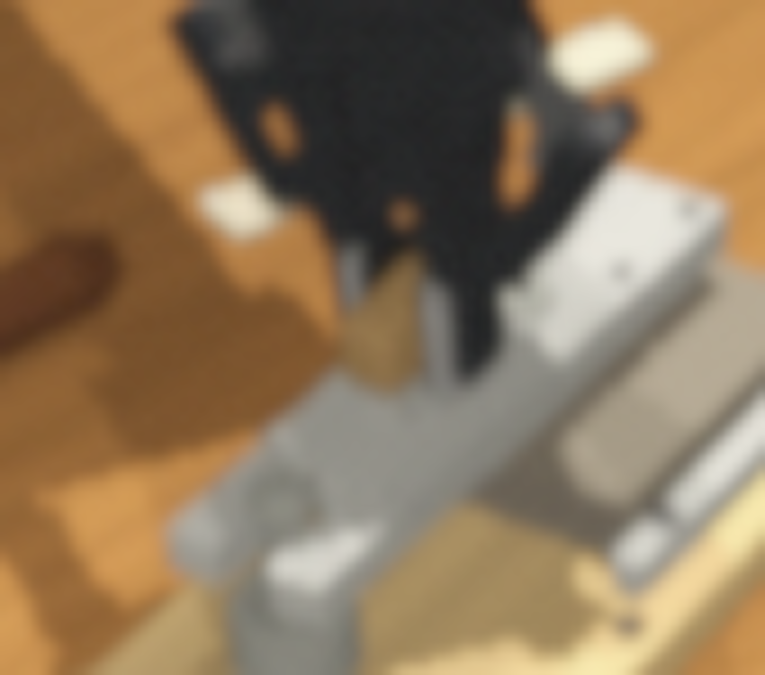

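View pics/t13.png

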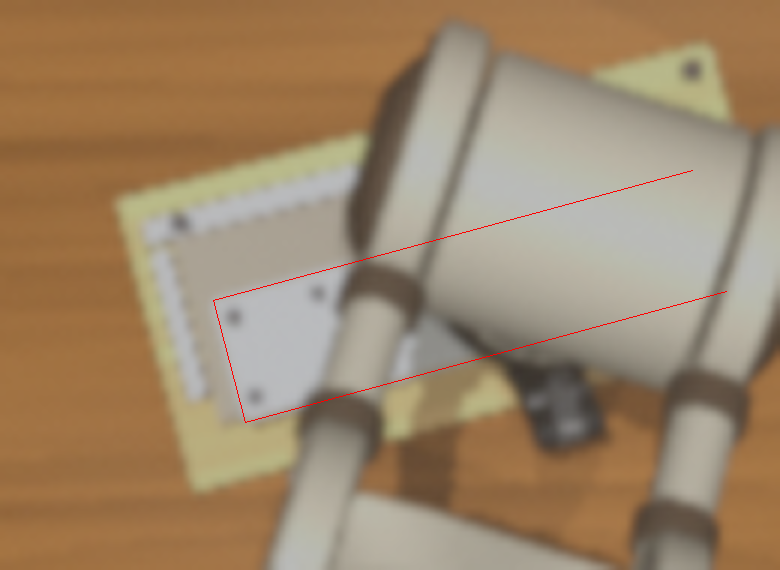

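The head (crop 285,495) is above the slot and the nose outline matches. Now lowering slowly onto the dowel.

arm_command(steps=[[[0,0,0.002,0,0,0],[0,0,0.002,0,0,0],[0,0,0.002,0,0,0],[0,0,0.0015,0,0,0],[0,0,0,0,0,0]]])

```text
t: 19.5
eef_pos: [0.5576, -0.0728, 0.065]
tcp_rot: [-0.0, 0.619, 0.785, -0.0]
force: [0.6, -0.5, -3.6]
gripper_width: 0.194
```

arm_command(steps=[[[0,0,0.0015,0,0,0],[0,0,0.0015,0,0,0],[0,0,0.001,0,0,0],[0,0,0,0,0,0],[0,0,0,0,0,0]]])

```text
t: 20.0
eef_pos: [0.5578, -0.0729, 0.0613]
tcp_rot: [0.0, 0.619, 0.785, 0.0]
force: [0.2, 0.2, -4.5]
gripper_width: 0.194
```

arm_command(steps=[[[0,0,0.0006,0,0,0],[0,0,0.0006,0,0,0],[0,0,0,0,0,0],[0,0,0,0,0,0]]])

```text
t: 20.4
eef_pos: [0.5579, -0.0729, 0.0604]
tcp_rot: [0.0, 0.619, 0.785, 0.0]
force: [-1.7, -0.7, 1.0]
gripper_width: 0.193
```

arm_command(steps=[[[0,0,0.0006,0,0,0],[0,0,0,0,0,0],[0,0,0,0,0,0],[0,0,0,0,0,0]]])

```text
t: 20.8
eef_pos: [0.5579, -0.0729, 0.0604]
tcp_rot: [0.0, 0.619, 0.785, -0.0]
force: [-4.1, 0.3, 5.5]
gripper_width: 0.193
```

arm_command(steps=[[[0,0,0.0005,0,0,0],[0,0,0,0,0,0],[0,0,0,0,0,0],[0,0,0,0,0,0],[0,0,0,0,0,0]]])

```text
t: 21.3
eef_pos: [0.5579, -0.073, 0.0604]
tcp_rot: [0.0, 0.619, 0.786, -0.0]
force: [-5.6, 1.9, 8.3]
gripper_width: 0.193
```

```bash
python3 - <<'E'
from go import *
from ov import *
info()
F=[]
c=read_camera("scene"); np.savez("scene14.npz",**c); overlay(c,[],(235,210,85,75),9,"pics/o14.png"); F.append(state()["force"])
p=state()["eef_pos"]; a=np.radians(103.53); tx=np.array([np.cos(a),np.sin(a),0]);ty=np.array([np.sin(a),-np.cos(a),0])
B=p-[0,0,.0204]; L=lambda x,y,z: B+x*tx+y*ty+[0,0,z]
out=np.array([L(-.0794,.024,.014),L(.1106,.024,.014),L(.1106,-.024,.014),L(-.0794,-.024,.014)])
c=read_camera("top"); overlay(c,[(out,(0,0,255))],(270,190,130,95),6,"pics/t14.png"); F.append(state()["force"])
for i in range(4): read_camera("top"); F.append(state()["force"])
print(np.round(F,1)); info()
E
```

```text
t 21.3 p [ 0.5579 -0.073   0.0604] yaw 103.54 tilt 0.01 F [-5.6  1.9  8.3] grip 0.0165
[[-5.4  1.6  9. ]
 [-6.7  0.9  9.5]
 [-5.6  0.8  8.4]
 [-5.   1.4  9.2]
 [-5.2  1.5  8.2]
 [-5.5  0.7  9.5]]
t 21.6 p [ 0.5579 -0.0729  0.0604] yaw 103.53 tilt 0.01 F [-5.5  0.7  9.5] grip 0.0165
```

View pics/o14.png

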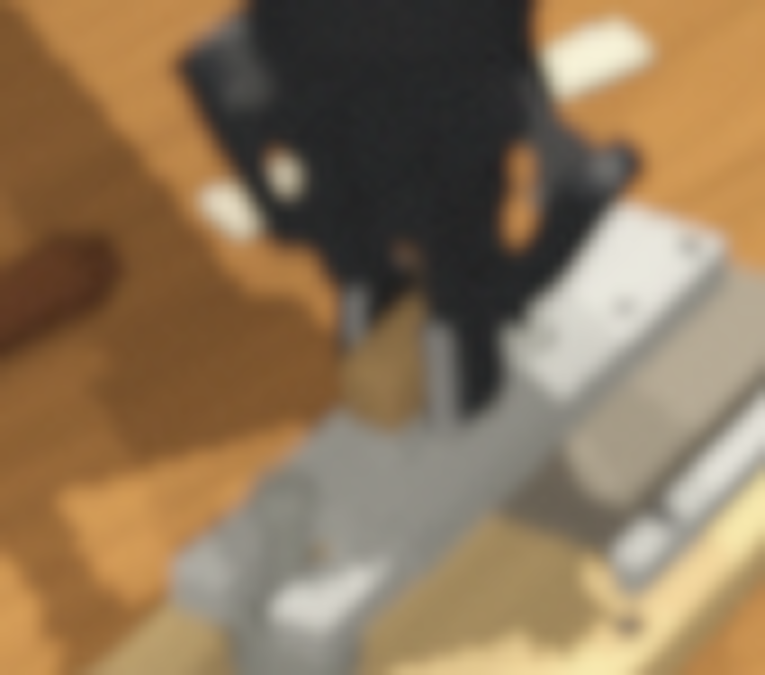

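View pics/t14.png

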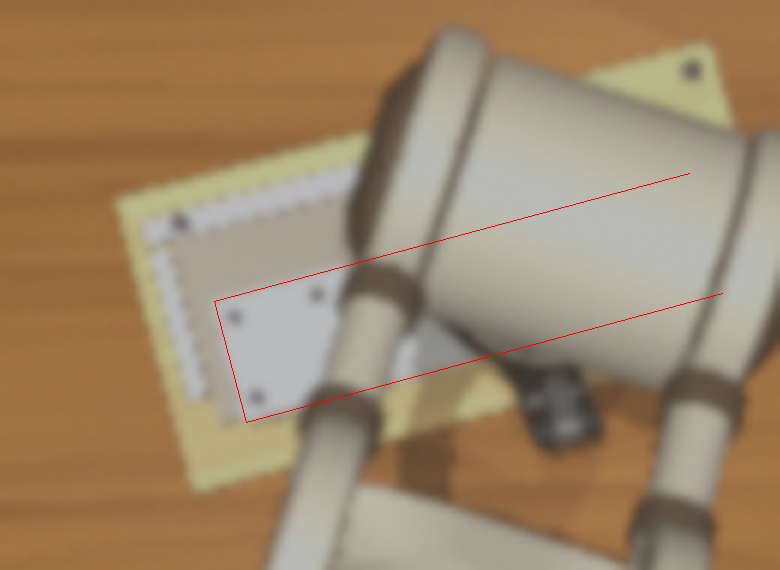

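```bash
python3 - <<'E'
from go import *
print(sign_off()); info()
E
```

```text
the job is handed in; nothing more can be done
None
the job is handed in; nothing more can be done
```

The jig is ready and the job is handed in. The taller collar is over the stud, down on the plywood, with the guide plate seated above it and held down by its handle. Sign-off gave no verdict.

**What I did:** I picked out the taller collar from the two camera views and threaded it over the stud with almost no contact force. I then took the plate by its handle and slid the fork in under the stud's head. After that I lowered the socket over the dowel.

**Last checks before handing in (about 21.6 s of the 64 s allowed):**
- **Height:** the plate's underside worked out at 40.0 mm, level with the boards and collar.
- **Position:** the fingers held the handle within about 1 mm of the target point. The nose outline in the top view matched the prediction, and the scene view showed the stud in the fork slot.
- **Push:** the downward push was steady at 8–9.5 N with a 90 N grip, tool tilt 0.01°, and the arm still.

**What disagreed or went unchecked:**
- **Heights from the two views:** they came out 2–4 mm lower than your figures, in the same direction for every object, so I relied on the given sizes and on contact.
- **Side force:** about 5.5 N remained at the wrist, probably the plate bearing against the dowel or stud. I left it.
- **Hidden view:** the arm blocked the top camera's view of the stud and fork at the end.
- **Other objects:** I did not re-measure the bystanders after the last move. No unexpected contact force showed up.

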